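# Gauge and grade brittle reclaimed slates

## Task

Gauge every slate lying on the bench, in the order red, yellow, blue, white of their paint bands (skip any that are missing), by gently standing the bridge gauge astride it; then stand the gauge back on its green rest, and lay the slates of 14 mm and thicker on the cork board and the thinner ones on the blue board, flat, lengthways and end to end, not stacked. The slates are brittle: hold them with less than 90 N (both fingers added), set them down with less than 60 N and do not let them drop, never bear on one with the gauge with more than 15 N, and leave the copper hook and the divider where they lie.

Things in the scene. Friction and masses are not known exactly. Their poses are not given: they have to be found in the camera images.
- slate_red: brittle dark-grey reclaimed slate strip, 120 long (x) x 50 wide (y) mm, with a red paint band across its top at the +x end; either 10 mm or 18 mm thick (which one is to be found by gauging); 0.13 to 0.4 kg; origin at the centre of its underside, z up
- slate_yellow: brittle dark-grey reclaimed slate strip, 120 long (x) x 50 wide (y) mm, with a yellow paint band across its top at the +x end; either 10 mm or 18 mm thick (which one is to be found by gauging); 0.13 to 0.4 kg; origin at the centre of its underside, z up
- slate_blue: brittle dark-grey reclaimed slate strip, 120 long (x) x 50 wide (y) mm, with a blue paint band across its top at the +x end; either 10 mm or 18 mm thick (which one is to be found by gauging); 0.13 to 0.4 kg; origin at the centre of its underside, z up
- slate_white: brittle dark-grey reclaimed slate strip, 120 long (x) x 50 wide (y) mm, with a white paint band across its top at the +x end; either 10 mm or 18 mm thick (which one is to be found by gauging); 0.13 to 0.4 kg; origin at the centre of its underside, z up
- gauge: loose bridge gauge, 0.55 kg: two steel legs (40 x 14 mm, inner faces 82 mm apart along y), crossbar 110 (y) x 40 (x) mm at 46 to 60 mm high, brass grip block on top 30 (x) x 36 (y) mm, 60 to 112 mm high; sprung foot (22 mm disc, 1 to 2.5 N) at the centre, level with the soles when free. It stands astride a slate, gauge x along the slate. Origin: centre between the soles, z up
- gauge_foot (a joint): height of the sprung foot above the leg soles in m: 0 free or on a flat surface, up to 0.030; a red pointer on the gauge's +x face shows it
- gauge_tip (a point): centre of the underside of the gauge's sprung foot
- gauge_rest: fixed green rest plate for the gauge, 80 (x) x 150 (y) x 6 mm thick; origin at the centre of its underside, top at z = 0.006
- cork_board: fixed cork board for thick slates, 300 long (x) x 100 wide (y) x 10 mm thick; origin at the centre of its underside
- blue_board: fixed blue-painted board for thin slates, 300 long (x) x 100 wide (y) x 10 mm thick; origin at the centre of its underside
- hook_a: bystander: loose bright copper slate hook, bent wire 6 mm thick, 110 mm long, lying flat; origin near mid-shank on the underside
- divider: bystander: loose brass spring divider lying flat, 145 x 50 x 8 mm; origin near its middle on the underside

How it is judged:
On the way, in this order (a step that is already met when the one before it is completed fails the run):
1. red slate gauged for 0.3 s: gauge upright on the bench astride it, foot on it reading its thickness; slate centre within 16 mm across and 45 mm along of the foot, square within 0.2 rad (z of gauge in the frame of slate_red between -0.003 and 0.004 m and angle between the z axis of gauge and the z axis of slate_red, either way round below 0.06 rad and height (world z) of slate_red below 0.003 m and z of gauge_tip in the frame of slate_red between 0.008 and 0.012 m and contact force between gauge and slate_red above 0.3 N and angle between the x axis of gauge and the x axis of slate_red, either way round below 0.2 rad and y of slate_red in the frame of gauge between -0.016 and 0.016 m and x of slate_red in the frame of gauge between -0.045 and 0.045 m), for 0.3 s.
2. yellow slate gauged for 0.3 s: gauge upright on the bench astride it, foot on it reading its thickness; slate centre within 16 mm across and 45 mm along of the foot, square within 0.2 rad (z of gauge in the frame of slate_yellow between -0.003 and 0.004 m and angle between the z axis of gauge and the z axis of slate_yellow, either way round below 0.06 rad and height (world z) of slate_yellow below 0.003 m and z of gauge_tip in the frame of slate_yellow between 0.016 and 0.02 m and contact force between gauge and slate_yellow above 0.3 N and angle between the x axis of gauge and the x axis of slate_yellow, either way round below 0.2 rad and y of slate_yellow in the frame of gauge between -0.016 and 0.016 m and x of slate_yellow in the frame of gauge between -0.045 and 0.045 m), for 0.3 s.
3. blue slate gauged for 0.3 s: gauge upright on the bench astride it, foot on it reading its thickness; slate centre within 16 mm across and 45 mm along of the foot, square within 0.2 rad (z of gauge in the frame of slate_blue between -0.003 and 0.004 m and angle between the z axis of gauge and the z axis of slate_blue, either way round below 0.06 rad and height (world z) of slate_blue below 0.003 m and z of gauge_tip in the frame of slate_blue between 0.016 and 0.02 m and contact force between gauge and slate_blue above 0.3 N and angle between the x axis of gauge and the x axis of slate_blue, either way round below 0.2 rad and y of slate_blue in the frame of gauge between -0.016 and 0.016 m and x of slate_blue in the frame of gauge between -0.045 and 0.045 m), for 0.3 s.
4. white slate gauged for 0.3 s: gauge upright on the bench astride it, foot on it reading its thickness; slate centre within 16 mm across and 45 mm along of the foot, square within 0.2 rad (z of gauge in the frame of slate_white between -0.003 and 0.004 m and angle between the z axis of gauge and the z axis of slate_white, either way round below 0.06 rad and height (world z) of slate_white below 0.003 m and z of gauge_tip in the frame of slate_white between 0.008 and 0.012 m and contact force between gauge and slate_white above 0.3 N and angle between the x axis of gauge and the x axis of slate_white, either way round below 0.2 rad and y of slate_white in the frame of gauge between -0.016 and 0.016 m and x of slate_white in the frame of gauge between -0.045 and 0.045 m), for 0.3 s.
At the end, for the whole second after the job is handed in: 18 mm slates on the cork board, 10 mm ones on the blue: flat on the board itself (0.07 rad), still, centre within 90 mm along and 20 mm across of the board centre, lengthways within 0.2 rad; gauge upright on its rest, within 20 mm of its centre, turned like it within 0.2 rad; nothing held (x of slate_red in the frame of blue_board between -0.09 and 0.09 m and y of slate_red in the frame of blue_board between -0.02 and 0.02 m and z of slate_red in the frame of blue_board between 0.008 and 0.013 m and angle between each of slate_red, slate_yellow, slate_blue, slate_white's own z axis and vertical below 0.07 rad and angle between the x axis of each of slate_red, slate_white and the x axis of blue_board, either way round below 0.2 rad and linear speed of each of slate_red, slate_yellow, slate_blue, slate_white, gauge below 0.02 m/s and x of slate_yellow in the frame of cork_board between -0.09 and 0.09 m and y of slate_yellow in the frame of cork_board between -0.02 and 0.02 m and z of slate_yellow in the frame of cork_board between 0.008 and 0.013 m and angle between the x axis of each of slate_yellow, slate_blue and the x axis of cork_board, either way round below 0.2 rad and x of slate_blue in the frame of cork_board between -0.09 and 0.09 m and y of slate_blue in the frame of cork_board between -0.02 and 0.02 m and z of slate_blue in the frame of cork_board between 0.008 and 0.013 m and x of slate_white in the frame of blue_board between -0.09 and 0.09 m and y of slate_white in the frame of blue_board between -0.02 and 0.02 m and z of slate_white in the frame of blue_board between 0.008 and 0.013 m and horizontal distance between gauge and gauge_rest below 0.02 m and height (world z) of gauge between 0.004 and 0.01 m and angle between gauge's own z axis and vertical below 0.06 rad and angle between the x axis of gauge and the x axis of gauge_rest, either way round below 0.2 rad); the robot touches nothing.
It fails at once if a slate is squeezed or pressed by the fingers with more than 90 N (both fingers' contact forces added) (contact force between the fingers and slate_red above 90 N or contact force between the fingers and slate_yellow above 90 N or contact force between the fingers and slate_blue above 90 N or contact force between the fingers and slate_white above 90 N).
It fails at once if the gauge, not yet down on the bench, bears on a slate with more than 15 N (such as a leg coming down on it) ((contact force between gauge and slate_red above 15 N and z of gauge in the frame of slate_red above 0.005 m) or (contact force between gauge and slate_yellow above 15 N and z of gauge in the frame of slate_yellow above 0.005 m) or (contact force between gauge and slate_blue above 15 N and z of gauge in the frame of slate_blue above 0.005 m) or (contact force between gauge and slate_white above 15 N and z of gauge in the frame of slate_white above 0.005 m)).
It fails at once if a slate is dropped or pressed onto a board or another slate with more than 60 N (contact force between any of slate_red, slate_yellow, slate_blue, slate_white and cork_board above 60 N or contact force between any of slate_red, slate_yellow, slate_blue, slate_white and blue_board above 60 N or contact force between any of slate_yellow, slate_blue, slate_white and slate_red above 60 N or contact force between any of slate_blue, slate_white and slate_yellow above 60 N or contact force between slate_white and slate_blue above 60 N).
It fails at once if a slate is let fall (loose and falling faster than 0.5 m/s, as when released more than 20 mm above its board) ((contact force between the fingers and slate_red below 0.1 N and height (world z) of slate_red above 0.014 m and linear speed of slate_red above 0.5 m/s) or (contact force between the fingers and slate_yellow below 0.1 N and height (world z) of slate_yellow above 0.014 m and linear speed of slate_yellow above 0.5 m/s) or (contact force between the fingers and slate_blue below 0.1 N and height (world z) of slate_blue above 0.014 m and linear speed of slate_blue above 0.5 m/s) or (contact force between the fingers and slate_white below 0.1 N and height (world z) of slate_white above 0.014 m and linear speed of slate_white above 0.5 m/s)).
It fails at once if the copper hook or the divider is moved more than 30 mm (distance of any of hook_a, divider from where it was at the start of the episode above 0.03 m).
Of slate_red, slate_yellow, slate_blue, slate_white only 3 to 4 are there at a start; the rules pass over those that are not, and their reading is None.
At some moment in a run one of slate_red, slate_yellow, slate_blue, slate_white may be knocked a few centimetres aside while the robot is not near it.
It also fails if it takes over 210 s, if anything falls off the work surface, if the arm or the gripper's body presses on something with over 40 N, if the wrist force passes 120 N, or if a joint passes its speed limit or range.

## Robot

A 6-joint arm with a two-finger parallel gripper is mounted at the origin on the work surface. World frame = base frame: x ahead of the robot, y to its left, z up, the work surface at z = 0. Lengths are in m, angles in rad, forces in N, time in s.
With the tool pointing down it reaches from about 0.35 to 0.975 m from the base axis. Payload 17.4 kg.
Tool frame: the origin (TCP) lies between the finger pads; the fingertips stand 22 mm ahead of it and the grasp point (between the pads) lies 3 mm ahead of it; z points along the fingers, y is the line along which they close (so a half turn about z gives the same grasp; the last joint's range is limited). The gripper opens to 85 mm and grips with 20 to 120 N. Pads are 22 mm wide; open, the fingers measure 114 mm over their backs; the gripper's body (76 mm by 85 mm) begins 54 mm behind the grasp point. The pads swing forward as they close: fully open they stand 13 mm farther back than shut.
Start: joints at [-1.292, 0.116, 1.442, -0, 1.584, -0.038], TCP at [0.21, -0.641, 0.253] pointing down, gripper open.
Joint ranges: [-2.83, 2.83], [-0.83, 2.19], [0.07, 2.5], [-1.14, 4.28], [0.01, 3], [-2.97, 2.97]. Speed limits (rad/s): [1.89, 1.89, 2.22, 3.14, 3.14, 3.14].

## Interface

Orientations are given as a rotation vector (axis times angle).
In Python, from bench import env gives the robot as it stands.
- The arm moves only by the tool servo_tool, never from a script. Its argument "targets" is text: rows parted by semicolons, each of 4 numbers parted by spaces: the shift along the tool's x, y, z as a fraction of full scale, then the turn about the tool's z as a fraction of full scale. A call has 1 to 12 rows; each row is the pose to reach, as a shift and turn from the pose commanded when the call began, along the tool's axes at that moment; what a row does not reach only later rows make up. Full scale, the value 1, is 600 mm for a shift and pi/4 rad for a turn. A row lasts 1/12 s, in which the tool goes at most 41.7 mm and 7.16 degrees, less where a joint would pass 70% of its speed; a pose out of reach is approached as far as the arm can. A call with a number of a shift or a turn outside -1 to 1 is refused whole. A call with a gripper value outside its range is refused whole. "fingers" is the closure, from 0 (fully open) to 1 (shut), set as the call begins (left out, the last holds). The fingers move at their own pace and stop on an object; "newtons" is the grip in N (left out, the last holds). Time passes only in rows, so rows that repeat a pose let the fingers close. It gives the time, the measured TCP pose, the force, the opening and the grip force at its end, in the units of the state.
- env.sense(): the state, without advancing time (a new reading comes with each control period).
- env.capture(name): name is "scene" or "top" or "wrist"; returns the picture (384x512x3 uint8, blue, green, red); there is no depth.
- env.camera_model(name): a dict with "camera_matrix" (3x3 intrinsics, pixels), "D" ([k1, k2, p1, p2, k3] as OpenCV has them; the pictures are not rectified), "origin" and "attitude" of the camera in the world. Camera axes: x right, y down, z forward; pixel columns grow to the right and rows downward; lengths in m; the calibration is good to about 2 mm. A picture is of the moment at which its call begins: read the wrist's pose just before it. camera_model takes no time and is no camera call; for the wrist camera it gives the pose at the moment of the call.
- env.close_job(): hands the job in; it is judged then, once.
Trained networks look in the newest picture that a camera, given by its name, has taken for a name from the list of things; names that differ only in an ending like _2 or _b are one class to them, and where a whole thing is asked for, a point or a joint stands for the part that bears it (a point fixed in the world has none). Each returns a list of dicts, best first, with "conf" (0 to 1); they miss things now and then, are a little off and sometimes report something else, mostly with a low value. They report only what shows in the picture. A call takes as long as a camera call.
- env.regions_of(camera, label): "mask" (384x512 bool, what is visible of it) and "position" ([column, row] as shares, 0 to 1, of the picture: columns of its width, rows of its height, amid what is visible of it).
- env.spot_point(camera, label): "position" ([column, row] as shares, 0 to 1, of the picture: columns of its width, rows of its height: a listed point, or the origin of a listed thing).
The state is a dict: "t": time; "joint_positions": joint angles; "qd": joint speeds; "joint_efforts": joint torques, N m; "tcp_pos": TCP position; "ee_rot": TCP orientation; "contact_force": force on the tool from outside, world axes, zero at the start; "moment": the same for the moment, N m; "gripper_width": finger opening in m; "gripper_force": force on a finger pad.
Only numpy, scipy, OpenCV 4.12 (cv2) and the standard library are available. Lean on these libraries where they do the work, as an engineer would, in place of code of your own. Each camera call takes 0.05 s, during which the arm holds its last target. There are 200 camera calls.

## Working session

There is one attempt and no reset: what is moved stays moved. The work goes in short steps, Python scripts to look and compute and a tool call to move; the robot and the scene stay as the last step left them, time stands still between calls to the robot, and variables do not carry over. Pictures are saved under pics/ and viewed, at most 14 in all, crops included, and the job is handed in when it is done.

Besides the shell and the picture viewer there is one more tool, called in YAML: its name, and indented under it one key for each argument. servo_tool: Moves the arm, as the interface text tells. Its arguments: {"type":"object","properties":{"targets":{"type":"string"},"fingers":{"type":"number"},"newtons":{"type":"number"}},"required":["targets"]}

```bash
ls; mkdir -p pics; cat > h.py <<'E'
from bench import env
import numpy as np, cv2
from scipy.spatial.transform import Rotation as R
def cam(name):
    m=env.camera_model(name); K=np.array(m["camera_matrix"],float); D=np.array(m["D"],float); o=np.array(m["origin"],float); A=np.array(m["attitude"],float)
    Rm=R.from_rotvec(A.ravel()).as_matrix() if A.size==3 else A
    return K,D,o,Rm
def ground(c,px,z):
    K,D,o,Rm=c
    u=cv2.undistortPoints(np.array(px,float).reshape(-1,1,2),K,D).reshape(-1,2)
    d=np.c_[u,np.ones(len(u))]@Rm.T
    return o+d*((z-o[2])/d[:,2])[:,None]
def proj(c,P):
    K,D,o,Rm=c
    return cv2.projectPoints((np.array(P,float).reshape(-1,3)-o)@Rm,np.zeros(3),np.zeros(3),K,D)[0].reshape(-1,2)
def rect(c,mask,z):
    cs=max(cv2.findContours(mask.astype(np.uint8),0,cv2.CHAIN_APPROX_NONE)[0],key=len)
    g=ground(c,cs[:,0],z)[:,:2]
    (x,y),(w,h),a=cv2.minAreaRect((g*1000).astype(np.float32))
    if h>w: w,h,a=h,w,a+90
    return round(x/1000,4),round(y/1000,4),round(w),round(h),round((a+90)%180-90,1)
E
python3 - <<'E'
from h import *
print(env.sense())
for n in("top","scene","wrist"): print(n,env.camera_model(n))
a=env.capture("scene");b=env.capture("top")
cv2.imwrite("pics/top.png",b);cv2.imwrite("pics/scene.png",a)
E
```

```text
pics
{'t': 0.0, 'joint_positions': array([-1.29179021e+00,  1.16465343e-01,  1.44228409e+00,  2.32521181e-05,
        1.58397791e+00, -3.77987971e-02]), 'qd': array([ 2.55707252e-05, -2.33293050e-03,  5.15940545e-04,  6.29643266e-04,
       -1.62652928e-03,  1.64411578e-03]), 'joint_efforts': array([-3.29000766e-03, -7.31996155e+01, -6.32495785e+01, -2.53695080e-04,
        6.21243613e-03,  5.24164000e-05]), 'tcp_pos': array([ 0.2102361 , -0.64124821,  0.25256438]), 'ee_rot': array([-3.10114644e+00, -4.95379873e-01,  1.78117650e-04]), 'contact_force': array([-0.28727043,  0.73044108,  0.05503717]), 'moment': array([-0.03808905,  0.00397957, -0.03184201]), 'gripper_force': 0.0, 'gripper_width': 0.08540109633276442}
top {'camera_matrix': array([[480.18916221,   0.        , 254.96680302],
       [  0.        , 480.18916221, 185.16578196],
       [  0.        ,   0.        ,   1.        ]]), 'D': array([-0.02851417,  0.        ,  0.        ,  0.        ,  0.        ]), 'origin': array([ 0.46553019, -0.0039779 ,  1.14475989]), 'attitude': array([-2.15263778,  2.19718397, -0.12225699])}
scene {'camera_matrix': array([[497.81966342,   0.        , 254.01636459],
       [  0.        , 497.81966342, 187.09957386],
       [  0.        ,   0.        ,   1.        ]]), 'D': array([0.04288998, 0.        , 0.        , 0.        , 0.        ]), 'origin': array([ 1.31662131, -0.1189087 ,  0.82802048]), 'attitude': array([-1.8493954 , -1.65303894,  0.6445988 ])}
wrist {'camera_matrix': array([[272.79646315,   0.        , 254.95657757],
       [  0.        , 272.79646315, 192.99442618],
       [  0.        ,   0.        ,   1.        ]]), 'D': array([-0.06747453,  0.        ,  0.        ,  0.        ,  0.        ]), 'origin': array([ 0.28937713, -0.61495332,  0.37234043]), 'attitude': array([ 2.31901881, -1.68012418, -0.2795899 ])}
```

View pics/top.png

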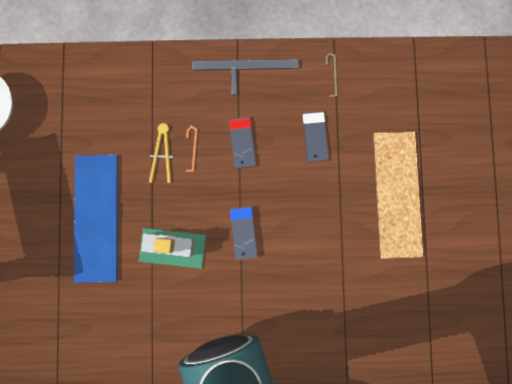

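View pics/scene.png

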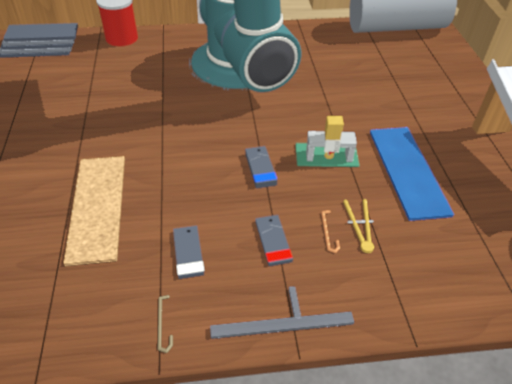

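```bash
python3 - <<'E'
from h import *
zs=dict(slate_red=.010,slate_yellow=.018,slate_blue=.018,slate_white=.01,gauge=.06,gauge_rest=.006,cork_board=.01,blue_board=.01,hook_a=0,divider=0)
for cn in("top","scene"):
  c=cam(cn)
  for n,z in zs.items():
    for r in env.regions_of(cn,n)[:2]:
      if r["conf"]>.3: print(cn,n,round(r["conf"],2),np.round(np.array(r["position"])*[512,384]),rect(c,r["mask"],z), r["mask"].sum())
  for n in("gauge","gauge_tip"):
    for r in env.spot_point(cn,n)[:1]: 
      p=np.array(r["position"])*[512,384]; print(cn,n,"pt",round(r["conf"],2),p.round(),ground(c,[p],0).round(4))
E
```

```text
top slate_red 0.73 [238. 141.] (0.6846, 0.0124, 121, 50, 5.9) 1014
top slate_blue 0.56 [244. 231.] (0.468, 0.0132, 119, 50, 5.8) 1083
top slate_white 0.55 [315. 138.] (0.6955, -0.164, 118, 51, 4.0) 987
top gauge 0.85 [172. 246.] (0.4444, 0.1802, 117, 42, 82.2) 945
top gauge_rest 0.7 [180. 258.] (0.436, 0.1794, 151, 80, 82.9) 1205
top cork_board 0.92 [398. 195.] (0.553, -0.3567, 298, 104, 0.7) 5339
top blue_board 0.96 [ 99. 224.] (0.512, 0.3599, 300, 107, 0.4) 5669
top divider 0.94 [166. 150.] (0.6644, 0.1991, 144, 51, -7.5) 442
top gauge pt 0.67 [174. 244.] [[0.4448 0.1752 0.    ]]
scene slate_red 0.58 [275. 240.] (0.6907, 0.0134, 127, 53, 6.2) 1221
scene slate_blue 0.83 [259. 170.] (0.4802, 0.0137, 135, 54, 6.6) 894
scene slate_white 0.71 [186. 257.] (0.7021, -0.1649, 126, 52, 3.6) 1247
scene gauge 0.69 [333. 138.] (0.4429, 0.1852, 171, 118, -11.0) 1437
scene gauge_rest 0.58 [323. 160.] (0.4429, 0.1813, 149, 83, 82.6) 868
scene blue_board 0.73 [410. 175.] (0.5165, 0.3614, 309, 104, -0.3) 3939
scene hook_a 0.51 [327. 227.] (0.6718, 0.1377, 109, 23, -3.6) 133
scene hook_a 0.46 [278. 239.] (0.6835, 0.014, 127, 53, 5.6) 1190
scene divider 0.74 [368. 227.] (0.6635, 0.2071, 145, 50, -4.7) 474
scene divider 0.71 [331. 139.] (0.371, 0.2094, 176, 125, -9.9) 1295
scene gauge pt 0.65 [329. 154.] [[0.4355 0.1892 0.    ]]
scene gauge_tip pt 0.58 [329. 155.] [[0.4378 0.1889 0.    ]]
```

The top view shows red (238,141), white (315,138) and blue (244,231). No yellow slate is visible. The gauge is on its green rest at (172,246), with the cork board on the right and the blue board on the left. Next I'll check the wrist view for yellow and refine the gauge's block pose.

```bash
cat >> h.py <<'E'
def yaw():
    return np.degrees(np.arctan2(*(R.from_rotvec(env.sense()["ee_rot"]).as_matrix()[[1,0],0])))
def go(x,y,z,yw=None):
    s=env.sense(); M=R.from_rotvec(s["ee_rot"]).as_matrix(); y0=yaw()
    d=M.T@(np.array([x,y,z])-s["tcp_pos"])/.6
    t=0 if yw is None else -((yw-y0+90)%180-90)/45
    print("go",[x,y,z,yw],"->",d.round(4),round(t,3),"yaw0",round(y0,2),"j6",s["joint_positions"][5].round(2))
def find(cn,n,z,minc=.3):
    c=cam(cn)
    for r in env.regions_of(cn,n)[:2]:
        if r["conf"]>minc: print(cn,n,round(r["conf"],2),rect(c,r["mask"],z))
E
python3 - <<'E'
from h import *
b=env.capture("wrist");cv2.imwrite("pics/w0.png",b)
for n in("slate_yellow",):
  for cn in("wrist","top","scene"):
    for r in env.regions_of(cn,n)[:3]: print(cn,r["conf"],np.array(r["position"])*[512,384])
for cn,f in(("top","top"),("scene","scene")):
  im=cv2.imread(f"pics/{f}.png");h=cv2.cvtColor(im,cv2.COLOR_BGR2HSV)
  m=cv2.inRange(h,(18,120,100),(32,255,255))
  x0,y0,x1,y1=(140,225,210,270) if cn=="top" else (315,105,355,165)
  k=np.zeros_like(m);k[y0:y1,x0:x1]=m[y0:y1,x0:x1]
  ys,xs=np.nonzero(k);print(cn,xs.min(),xs.max(),ys.min(),ys.max())
  print(rect(cam(cn),k,.112))
c=cam("top")
# predicted block silhouette check
def box(x,y,a):
  a=np.radians(a);ex=np.array([np.cos(a),np.sin(a)]);ey=np.array([-ex[1],ex[0]])
  return [[*(np.array([x,y])+sx*.015*ex+sy*.018*ey),z] for sx in(-1,1) for sy in(-1,1) for z in(.06+.006,.112+.006)]
for cn in("top","scene"):
  q=proj(cam(cn),box(.438,.18,-7.3));print(cn,q.min(0),q.max(0))
go(.5,-.3,.25)
E
```

```text
top 154 173 239 252
(0.4453, 0.1811, 38, 28, 82.6)
scene 325 343 115 157
(0.4651, 0.18, 85, 40, -14.9)
top [154.1320679  240.31296012] [176.46313106 256.64636212]
scene [320.58215607 112.97704049] [340.21761732 138.90545061]
go [0.5, -0.3, 0.25, None] -> [ 0.6361 -0.3903  0.0055] 0 yaw0 18.15 j6 -0.04
```

View pics/w0.png

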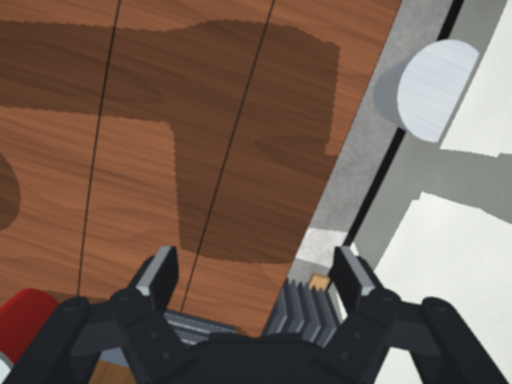

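The wrist view shows only bare bench, the decor stack and a cup, so there is no yellow slate here either. I'm moving toward the gauge.

servo_tool:
  targets: "0.64 -0.39 0 0.2;0.64 -0.39 0 0.2;0.64 -0.39 0 0.2;0.64 -0.39 0 0.2;0.64 -0.39 0 0.2;0.64 -0.39 0 0.2;0.64 -0.39 0 0.2;0.64 -0.39 0 0.2;0.64 -0.39 0 0.2;0.64 -0.39 0 0.2;0.64 -0.39 0 0.2;0.64 -0.39 0 0.2"
  fingers: 0

```text
t: 2.5
tcp_pos: [0.5051, -0.2954, 0.2534]
ee_rot: [-3.13, -0.257, -0.002]
contact_force: [-0.1, -0.8, 0.4]
gripper_width: 0.0856
gripper_force: 0.0
```

```bash
python3 - <<'E'
from h import *
go(.445,.18,.24,-7.4)
E
```

```text
go [0.445, 0.18, 0.24, -7.4] -> [ 0.0303 -0.798   0.0229] 0.373 yaw0 9.38 j6 0.83
```

servo_tool:
  targets: "0.03 -0.798 0.022 0.373;0.03 -0.798 0.022 0.373;0.03 -0.798 0.022 0.373;0.03 -0.798 0.022 0.373;0.03 -0.798 0.022 0.373;0.03 -0.798 0.022 0.373;0.03 -0.798 0.022 0.373;0.03 -0.798 0.022 0.373;0.03 -0.798 0.022 0.373;0.03 -0.798 0.022 0.373;0.03 -0.798 0.022 0.373;0.03 -0.798 0.022 0.373"

```text
t: 3.5
tcp_pos: [0.4429, 0.1793, 0.2402]
ee_rot: [-3.134, 0.206, -0.0]
contact_force: [0.6, -0.3, -0.2]
gripper_width: 0.0852
gripper_force: 0.0
```

servo_tool:
  targets: "0 0 0 0;0 0 0 0;0 0 0 0;0 0 0 0"

```text
t: 3.83
tcp_pos: [0.4442, 0.1752, 0.2402]
ee_rot: [3.134, -0.211, 0.0]
contact_force: [0.3, -1.6, 0.5]
gripper_width: 0.0857
gripper_force: 0.0
```

```bash
python3 - <<'E'
from h import *
print(env.sense()["tcp_pos"],yaw())
c=cam("wrist");b=env.capture("wrist");cv2.imwrite("pics/w1.png",b)
h=cv2.cvtColor(b,cv2.COLOR_BGR2HSV);m=cv2.inRange(h,(18,120,60),(32,255,255))
m=cv2.morphologyEx(m,cv2.MORPH_OPEN,np.ones((3,3)));print(rect(c,m,.118))
for n,z in(("gauge_rest",.006),("gauge",.118)): find("wrist",n,z)
a=np.radians(-7.4);ex=np.array([np.cos(a),np.sin(a)]);ey=np.array([-ex[1],ex[0]])
P=[[*(np.array([.445,.18])+sx*.015*ex+sy*.018*ey),.118] for sx,sy in((-1,-1),(-1,1),(1,1),(1,-1))]
print(proj(c,P).round(1)); cv2.polylines(b,[proj(c,P).astype(int)],True,(255,0,255),1);cv2.imwrite("pics/w1.png",b)
E
```

```text
[0.4441501  0.17516121 0.24021149] -7.705360184676603
(0.4521, 0.1837, 38, 33, -7.7)
wrist gauge_rest 0.55 (0.4393, 0.1814, 149, 78, 82.5)
wrist gauge_rest 0.4 (0.6217, 0.2275, 54, 8, -11.0)
wrist gauge 0.97 (0.4589, 0.182, 90, 52, 82.2)
[[269.4 208.4]
 [231.8 208.6]
 [230.7 178.3]
 [269.8 178.1]]
```

View pics/w1.png

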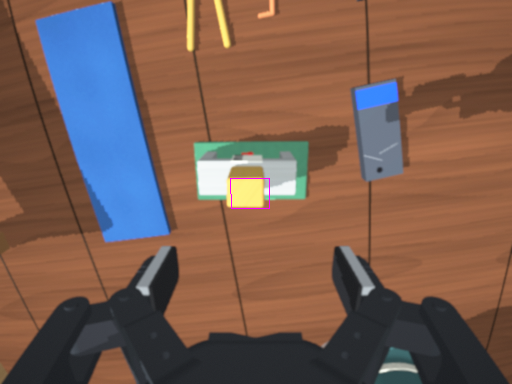

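The overlay matches the block (228–265, 178–208) to within about 4 px. So the gauge sits at about (0.4455, 0.183), with its red pointer on the +x side. Now descending.

```bash
python3 - <<'E'
from h import *
go(.4455,.1832,.13,-7.6);go(.4455,.1832,.097,-7.6)
E
```

```text
go [0.4455, 0.1832, 0.13, -7.6] -> [ 0.0004 -0.0134  0.1837] -0.003 yaw0 -7.72 j6 2.03
go [0.4455, 0.1832, 0.097, -7.6] -> [ 0.0004 -0.0134  0.2387] -0.003 yaw0 -7.72 j6 2.03
```

servo_tool:
  targets: "0 -0.013 0.05 0;0 -0.013 0.1 0;0 -0.013 0.15 0;0 -0.013 0.19 0;0 -0.013 0.215 0;0 -0.013 0.23 0;0 -0.013 0.238 0;0 -0.013 0.238 0;0 -0.013 0.238 0;0 -0.013 0.238 0"

```text
t: 4.82
tcp_pos: [0.4455, 0.184, 0.0985]
ee_rot: [-3.134, 0.209, -0.002]
contact_force: [0.0, -0.5, 0.3]
gripper_width: 0.0855
gripper_force: 0.0
```

servo_tool:
  targets: "0 0 0 0;0 0 0 0;0 0 0 0;0 0 0 0;0 0 0 0;0 0 0 0;0 0 0 0;0 0 0 0;0 0 0 0;0 0 0 0;0 0 0 0;0 0 0 0"
  fingers: 1
  newtons: 60

```text
t: 5.82
tcp_pos: [0.4451, 0.1839, 0.0976]
ee_rot: [-3.134, 0.209, -0.001]
contact_force: [-0.3, 1.6, 4.6]
gripper_width: 0.0353
gripper_force: 64.0
```

servo_tool:
  targets: "0 0 -0.03 0;0 0 -0.08 0;0 0 -0.13 0;0 0 -0.17 0;0 0 -0.17 0;0 0 -0.17 0;0 0 -0.17 0"

```text
t: 6.4
tcp_pos: [0.4443, 0.1836, 0.1973]
ee_rot: [3.134, -0.209, -0.004]
contact_force: [0.1, -0.5, -6.6]
gripper_width: 0.0353
gripper_force: 63.2
```

```bash
python3 - <<'E'
from h import *
env.capture("top");find("top","slate_red",.01);env.capture("scene");find("scene","slate_red",.01)
go(.687,.0145,.2,6)
E
```

```text
top slate_red 0.89 (0.6838, 0.0114, 122, 53, 6.0)
scene slate_red 0.71 (0.6914, 0.0133, 126, 54, 6.3)
go [0.687, 0.0145, 0.2, 6] -> [ 0.438   0.2258 -0.0043] -0.303 yaw0 -7.63 j6 2.04
```

servo_tool:
  targets: "0.05 0.025 0 -0.05;0.11 0.056 0 -0.1;0.17 0.087 0 -0.2;0.23 0.118 0 -0.3;0.29 0.15 0 -0.3;0.35 0.18 0 -0.3;0.4 0.206 0 -0.3;0.43 0.22 0 -0.303;0.438 0.226 0 -0.303;0.438 0.226 0 -0.303;0.438 0.226 0 -0.303;0.438 0.226 0 -0.303"

```text
t: 7.6
tcp_pos: [0.6866, 0.0153, 0.1991]
ee_rot: [-3.137, -0.165, 0.001]
contact_force: [-0.3, 0.9, -6.0]
gripper_width: 0.0355
gripper_force: 63.1
```

```bash
python3 - <<'E'
from h import *
a=env.capture("wrist"); find("wrist","slate_red",.01); print(env.sense()["tcp_pos"])
b=env.capture("scene");cv2.imwrite("pics/s1.png",np.hstack([a[:,56:456],b[:,112:]]))
E
```

```text
wrist slate_red 0.58 (0.7051, 0.0153, 83, 52, 6.1)
[0.68674488 0.01534563 0.19959555]
```

View pics/s1.png

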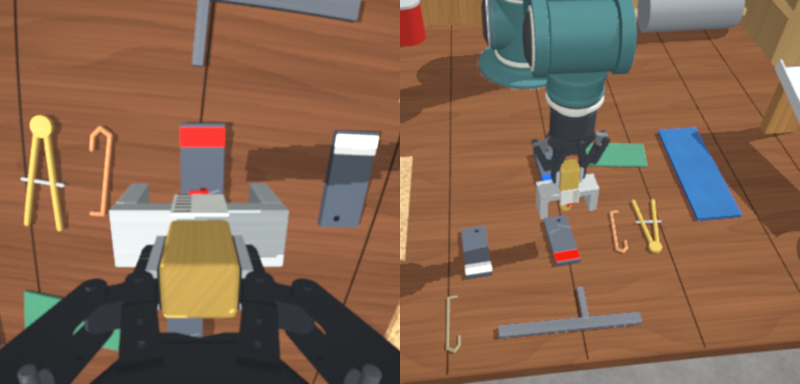

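The wrist crop shows the red slate centred between the gauge legs (red band at about 200,135). Lowering.

servo_tool:
  targets: "0 0 0.03 0;0 0 0.07 0;0 0 0.11 0;0 0 0.13 0;0 0 0.145 0;0 0 0.155 0;0 0 0.162 0;0 0 0.168 0;0 0 0.173 0;0 0 0.177 0;0 0 0.179 0;0 0 0.179 0"

```text
t: 8.75
tcp_pos: [0.6876, 0.0146, 0.0921]
ee_rot: [-3.137, -0.164, -0.001]
contact_force: [1.5, 0.1, -4.5]
gripper_width: 0.0354
gripper_force: 63.1
```

servo_tool:
  targets: "0 0 0.001 0;0 0 0.001 0;0 0 0.002 0;0 0 0.002 0;0 0 0.002 0;0 0 0.002 0;0 0 0.002 0"

```text
t: 9.33
tcp_pos: [0.6877, 0.0147, 0.0919]
ee_rot: [3.137, 0.165, 0.002]
contact_force: [-3.7, 2.8, 4.7]
gripper_width: 0.0353
gripper_force: 64.3
```

servo_tool:
  targets: "0 0 0.001 0;0 0 0.001 0;0 0 0.001 0;0 0 0.001 0;0 0 0.001 0;0 0 0.001 0"

```text
t: 9.83
tcp_pos: [0.6878, 0.0147, 0.0918]
ee_rot: [3.137, 0.165, 0.003]
contact_force: [-4.5, 3.2, 9.7]
gripper_width: 0.0353
gripper_force: 64.9
```

```bash
python3 - <<'E'
from h import *
a=env.capture("scene"); c=cam("scene")
p=proj(c,[[.707,.0165,.03]])[0].astype(int);print(p)
cv2.imwrite("pics/s2.png",cv2.resize(a[p[1]-40:p[1]+40,p[0]-50:p[0]+50],None,fx=6,fy=6,interpolation=cv2.INTER_CUBIC))
env.capture("top");
for n,z in(("slate_blue",.018),("slate_white",.01)):find("top",n,z);find("scene",n,z)
for cn in("top","scene"):
  for r in env.regions_of(cn,"slate_yellow"):print(r["conf"],np.array(r["position"])*[512,384])
E
```

```text
[276 239]
scene slate_blue 0.68 (0.4726, -0.0004, 113, 27, 4.0)
top slate_white 0.56 (0.6955, -0.1639, 122, 51, 4.1)
scene slate_white 0.84 (0.7016, -0.1645, 127, 53, 4.4)
0.18 [315.5968 136.8192]
```

View pics/s2.png

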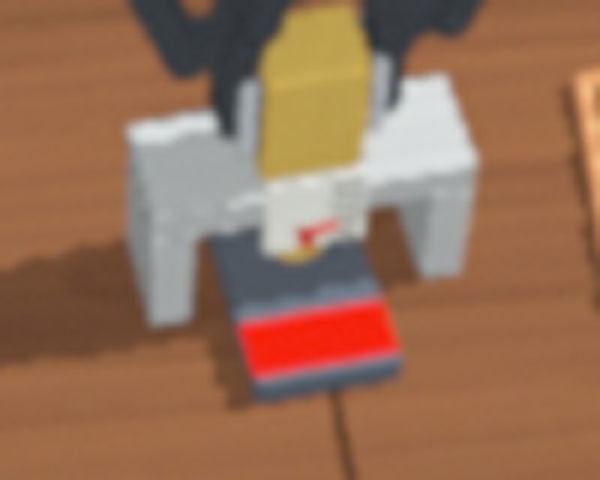

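The pointer (315,232 in the crop) sits low on the scale and the gauge stands astride red. Lifting and going to blue.

servo_tool:
  targets: "0 0 -0.03 0;0 0 -0.07 0;0 0 -0.12 0;0 0 -0.16 0;0 0 -0.175 0;0 0 -0.175 0;0 0 -0.175 0;0 0 -0.175 0"

```text
t: 10.9
tcp_pos: [0.6867, 0.0145, 0.1926]
ee_rot: [-3.137, -0.164, 0.005]
contact_force: [-0.3, -0.1, -6.7]
gripper_width: 0.0353
gripper_force: 63.3
```

```bash
python3 - <<'E'
from h import *
env.capture("top");find("top","slate_blue",.018);find("top","slate_red",.01);env.capture("scene");find("scene","slate_blue",.018)
go(.472,.0155,.2,6)
E
```

```text
top slate_red 0.79 (0.6721, 0.011, 50, 43, -84.7)
scene slate_blue 0.71 (0.5105, 0.0006, 41, 20, 1.3)
go [0.472, 0.0155, 0.2, 6] -> [-0.3565 -0.039  -0.0095] 0.0 yaw0 6.0 j6 1.45
```

servo_tool:
  targets: "-0.05 -0.006 0 0;-0.11 -0.012 0 0;-0.17 -0.018 -0.005 0;-0.23 -0.025 -0.01 0;-0.29 -0.03 -0.01 0;-0.33 -0.037 -0.01 0;-0.35 -0.039 -0.01 0;-0.357 -0.039 -0.01 0;-0.357 -0.039 -0.01 0;-0.357 -0.039 -0.01 0;-0.357 -0.039 -0.01 0;-0.357 -0.039 -0.01 0"

```text
t: 12.15
tcp_pos: [0.4725, 0.0154, 0.2008]
ee_rot: [-3.137, -0.164, 0.001]
contact_force: [-0.2, -0.5, -5.7]
gripper_width: 0.0355
gripper_force: 63.0
```

```bash
python3 - <<'E'
from h import *
a=env.capture("wrist"); find("wrist","slate_blue",.018); print(env.sense()["tcp_pos"])
c=cam("wrist");h=cv2.cvtColor(a,cv2.COLOR_BGR2HSV);m=cv2.inRange(h,(105,150,80),(125,255,255));m[:,:150]=0
print(rect(c,m,.018)); find("scene","slate_red",.01)
E
```

```text
wrist slate_blue 0.96 (0.4928, 0.0162, 78, 52, 6.0)
[0.47232965 0.01541188 0.20077605]
(0.5147, 0.0178, 50, 21, -84.0)
scene slate_red 0.89 (0.6908, 0.0131, 127, 53, 5.9)
```

servo_tool:
  targets: "0 0 0.03 0;0 0 0.07 0;0 0 0.1 0;0 0 0.12 0;0 0 0.135 0;0 0 0.147 0;0 0 0.156 0;0 0 0.164 0;0 0 0.17 0;0 0 0.175 0;0 0 0.179 0;0 0 0.181 0"

```text
t: 13.3
tcp_pos: [0.4721, 0.0154, 0.0926]
ee_rot: [3.137, 0.164, 0.001]
contact_force: [0.5, 0.5, -4.5]
gripper_width: 0.0352
gripper_force: 63.1
```

servo_tool:
  targets: "0 0 0.001 0;0 0 0.002 0;0 0 0.002 0;0 0 0.003 0;0 0 0.003 0;0 0 0.003 0;0 0 0.003 0;0 0 0.003 0;0 0 0.003 0;0 0 0.003 0"

```text
t: 14.13
tcp_pos: [0.4723, 0.0155, 0.0916]
ee_rot: [-3.137, -0.165, -0.002]
contact_force: [-1.6, 2.4, 5.8]
gripper_width: 0.0355
gripper_force: 64.4
```

```bash
python3 - <<'E'
from h import *
a=env.capture("scene"); c=cam("scene")
p=proj(c,[[.492,.0165,.03]])[0].astype(int);print(p)
cv2.imwrite("pics/s3.png",cv2.resize(a[p[1]-40:p[1]+40,p[0]-50:p[0]+50],None,fx=6,fy=6,interpolation=cv2.INTER_CUBIC))
E
```

```text
[262 166]
```

View pics/s3.png

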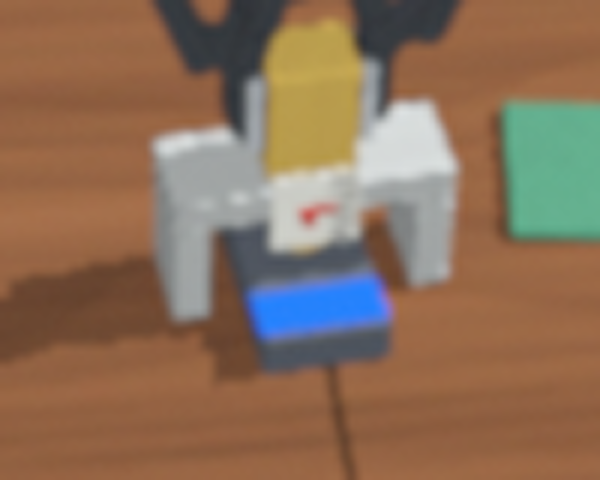

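The pointer (315,213) reads clearly higher and the slate's front edge is thicker, so blue is the 18 mm one. On to white.

servo_tool:
  targets: "0 0 -0.03 0;0 0 -0.07 0;0 0 -0.12 0;0 0 -0.16 0;0 0 -0.18 0;0 0 -0.18 0;0 0 -0.18 0;0 0 -0.18 0"

```text
t: 14.85
tcp_pos: [0.4714, 0.0154, 0.1967]
ee_rot: [-3.137, -0.164, 0.004]
contact_force: [0.6, -1.0, -6.1]
gripper_width: 0.0356
gripper_force: 63.3
```

```bash
python3 - <<'E'
from h import *
env.capture("top");find("top","slate_white",.01);env.capture("scene");find("scene","slate_white",.01);find("scene","slate_red",.01)
go(.698,-.1625,.2,4.2)
E
```

```text
top slate_white 0.85 (0.695, -0.164, 121, 51, 4.0)
scene slate_white 0.55 (0.701, -0.164, 126, 51, 4.2)
scene slate_red 0.62 (0.6914, 0.0138, 129, 53, 6.0)
go [0.698, -0.1625, 0.2, 4.2] -> [ 0.3441  0.3344 -0.0042] 0.04 yaw0 6.0 j6 1.44
```

servo_tool:
  targets: "0.04 0.04 0 0.04;0.09 0.087 0 0.04;0.135 0.13 -0.005 0.04;0.18 0.175 -0.005 0.04;0.225 0.22 -0.005 0.04;0.27 0.262 -0.005 0.04;0.31 0.3 -0.005 0.04;0.335 0.325 -0.005 0.04;0.344 0.334 -0.005 0.04;0.344 0.334 -0.005 0.04;0.344 0.334 -0.005 0.04;0.344 0.334 -0.005 0.04"

```text
t: 16.1
tcp_pos: [0.6975, -0.1616, 0.2016]
ee_rot: [-3.139, -0.116, 0.001]
contact_force: [-0.0, 0.4, -6.0]
gripper_width: 0.0354
gripper_force: 63.7
```

```bash
python3 - <<'E'
from h import *
a=env.capture("wrist"); find("wrist","slate_white",.01); print(env.sense()["tcp_pos"],yaw())
E
```

```text
wrist slate_white 0.9 (0.7167, -0.1621, 83, 50, 5.5)
[ 0.69761356 -0.1615244   0.20207243] 4.238123741653634
```

Aligned; lowering 0.110 m.

servo_tool:
  targets: "0 0.001 0.03 0;0 0.001 0.07 0;0 0.001 0.1 0;0 0.001 0.12 0;0 0.001 0.137 0;0 0.001 0.149 0;0 0.001 0.158 0;0 0.001 0.166 0;0 0.001 0.172 0;0 0.001 0.177 0;0 0.001 0.181 0;0 0.001 0.183 0"

```text
t: 17.2
tcp_pos: [0.6984, -0.1629, 0.092]
ee_rot: [3.139, 0.115, 0.001]
contact_force: [0.8, 0.2, -3.3]
gripper_width: 0.0353
gripper_force: 63.7
```

servo_tool:
  targets: "0 0 0.001 0;0 0 0.002 0;0 0 0.002 0;0 0 0.003 0;0 0 0.003 0;0 0 0.003 0;0 0 0.003 0;0 0 0.003 0;0 0 0.003 0;0 0 0.003 0"

```text
t: 18.03
tcp_pos: [0.6985, -0.1628, 0.0918]
ee_rot: [3.139, 0.115, 0.002]
contact_force: [-5.6, 4.8, 9.0]
gripper_width: 0.0356
gripper_force: 65.4
```

```bash
python3 - <<'E'
from h import *
a=env.capture("scene"); c=cam("scene")
p=proj(c,[[.718,-.162,.03]])[0].astype(int);print(p)
cv2.imwrite("pics/s4.png",cv2.resize(a[p[1]-40:p[1]+40,p[0]-50:p[0]+50],None,fx=6,fy=6,interpolation=cv2.INTER_CUBIC))
find("scene","gauge_rest",.006);find("scene","blue_board",.01)
env.capture("top");find("top","gauge_rest",.006);find("top","blue_board",.01);find("top","cork_board",.01)
E
```

```text
[188 251]
scene gauge_rest 0.81 (0.4412, 0.1818, 149, 87, 82.6)
scene blue_board 0.88 (0.5173, 0.3608, 311, 108, 0.2)
top gauge_rest 0.71 (0.4358, 0.1786, 149, 80, 82.9)
top blue_board 0.56 (0.5109, 0.3603, 298, 103, 0.3)
top cork_board 0.63 (0.5523, -0.3572, 300, 103, 0.6)
```

View pics/s4.png

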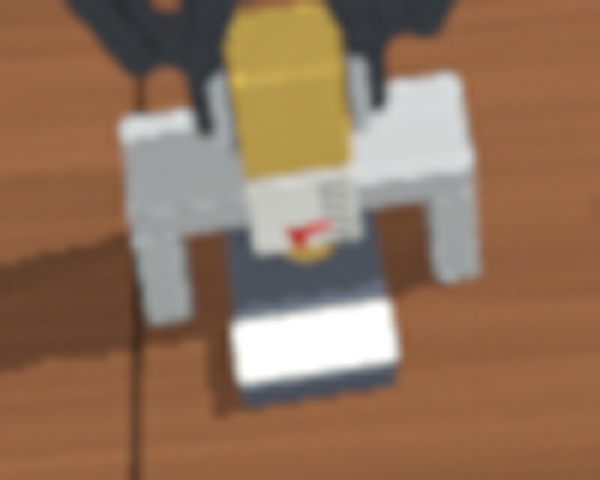

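White also reads low (pointer at 315,233), so it is 10 mm. Now returning the gauge to its rest.

servo_tool:
  targets: "0 0 -0.03 0;0 0 -0.07 0;0 0 -0.12 0;0 0 -0.16 0;0 0 -0.18 0;0 0 -0.18 0;0 0 -0.18 0;0 0 -0.18 0"

```text
t: 19.05
tcp_pos: [0.6976, -0.1628, 0.1956]
ee_rot: [-3.139, -0.115, 0.004]
contact_force: [0.2, 0.6, -6.1]
gripper_width: 0.0355
gripper_force: 63.9
```

```bash
python3 - <<'E'
from h import *
go(.44,.182,.2,-7.5)
E
```

```text
go [0.44, 0.182, 0.2, -7.5] -> [-0.3861 -0.6045 -0.0057] 0.26 yaw0 4.2 j6 1.23
```

servo_tool:
  targets: "-0.03 -0.045 0 0.05;-0.065 -0.1 0 0.1;-0.1 -0.155 0 0.15;-0.135 -0.21 0 0.2;-0.17 -0.27 0 0.26;-0.205 -0.325 0 0.26;-0.24 -0.38 0 0.26;-0.275 -0.435 0 0.26;-0.31 -0.49 0 0.26;-0.345 -0.54 0 0.26;-0.37 -0.58 -0.005 0.26;-0.386 -0.604 -0.005 0.26"

```text
t: 20.05
tcp_pos: [0.4385, 0.1833, 0.1998]
ee_rot: [3.135, -0.203, -0.003]
contact_force: [0.8, 0.1, -5.3]
gripper_width: 0.0351
gripper_force: 64.3
```

servo_tool:
  targets: "0 0 0 0;0 0 0 0;0 0 0 0;0 0 0 0"

```text
t: 20.38
tcp_pos: [0.4409, 0.1809, 0.2003]
ee_rot: [3.134, -0.207, -0.002]
contact_force: [-0.8, 0.4, -5.2]
gripper_width: 0.0356
gripper_force: 64.3
```

```bash
python3 - <<'E'
from h import *
go(.44,.182,.0985,-7.5)
E
```

```text
go [0.44, 0.182, 0.0985, -7.5] -> [-0.0015 -0.0017  0.1696] -0.001 yaw0 -7.54 j6 2.04
```

servo_tool:
  targets: "-0.001 -0.002 0.03 0;-0.001 -0.002 0.07 0;-0.001 -0.002 0.1 0;-0.001 -0.002 0.12 0;-0.001 -0.002 0.137 0;-0.001 -0.002 0.149 0;-0.001 -0.002 0.158 0;-0.001 -0.002 0.164 0;-0.001 -0.002 0.167 0;-0.001 -0.002 0.169 0;-0.001 -0.002 0.17 0;-0.001 -0.002 0.171 0"

```text
t: 21.38
tcp_pos: [0.4404, 0.1829, 0.0989]
ee_rot: [-3.135, 0.205, -0.001]
contact_force: [-0.6, 0.5, -5.2]
gripper_width: 0.0354
gripper_force: 64.2
```

servo_tool:
  targets: "0 0 0.001 0;0 0 0.001 0;0 0 0.001 0;0 0 0.001 0"

```text
t: 21.72
tcp_pos: [0.4402, 0.1829, 0.098]
ee_rot: [-3.135, 0.205, -0.0]
contact_force: [0.1, 0.1, -5.4]
gripper_width: 0.0354
gripper_force: 64.2
```

servo_tool:
  targets: "0 0 0.001 0;0 0 0.001 0;0 0 0.001 0;0 0 0.001 0"

```text
t: 22.05
tcp_pos: [0.4404, 0.1829, 0.0977]
ee_rot: [-3.135, 0.205, -0.001]
contact_force: [-0.5, 1.1, 0.5]
gripper_width: 0.0355
gripper_force: 64.9
```

servo_tool:
  targets: "0 0 0 0;0 0 0 0;0 0 0 0;0 0 0 0;0 0 0 0;0 0 0 0;0 0 0 0;0 0 0 0"
  fingers: 0

```text
t: 22.72
tcp_pos: [0.4402, 0.1828, 0.0973]
ee_rot: [-3.135, 0.205, 0.0]
contact_force: [-0.1, 0.1, 0.5]
gripper_width: 0.0855
gripper_force: 0.0
```

servo_tool:
  targets: "0 0 -0.02 0;0 0 -0.06 0;0 0 -0.1 0;0 0 -0.15 0;0 0 -0.2 0;0 0 -0.24 0;0 0 -0.25 0;0 0 -0.25 0;0 0 -0.25 0;0 0 -0.25 0"

```text
t: 23.55
tcp_pos: [0.4398, 0.1827, 0.2461]
ee_rot: [3.134, -0.205, -0.002]
contact_force: [-0.1, 0.6, -0.6]
gripper_width: 0.0856
gripper_force: 0.0
```

```bash
python3 - <<'E'
from h import *
env.capture("wrist")
find("wrist","gauge",.118);find("wrist","gauge_rest",.006);find("wrist","slate_blue",.018)
env.capture("top")
for n,z in(("slate_red",.01),("slate_blue",.018),("slate_white",.01)):find("top",n,z)
go(.472,.015,.15,6)
E
```

```text
wrist gauge 0.73 (0.4547, 0.1815, 89, 51, 81.7)
wrist gauge_rest 0.96 (0.4393, 0.182, 148, 77, 81.9)
wrist slate_blue 0.92 (0.4699, 0.0171, 121, 57, 5.6)
top slate_red 0.82 (0.6847, 0.0118, 124, 51, 7.0)
top slate_blue 0.66 (0.4678, 0.0133, 120, 50, 5.7)
top slate_white 0.78 (0.6948, -0.163, 121, 53, 4.2)
go [0.472, 0.015, 0.15, 6] -> [0.0892 0.2704 0.1618] -0.3 yaw0 -7.5 j6 2.04
```

The gauge is back on its rest, within about 2 mm of centre. Before grasping slates I'll probe bare bench with the fingers at about 52 mm opening to learn the tip height.

```bash
python3 - <<'E'
from h import *
go(.472,-.08,.2,6)
E
```

```text
go [0.472, -0.08, 0.2, 6] -> [0.1098 0.4274 0.0784] -0.3 yaw0 -7.5 j6 2.04
```

servo_tool:
  targets: "0.012 0.05 0.01 -0.05;0.028 0.11 0.02 -0.1;0.045 0.17 0.03 -0.2;0.06 0.23 0.04 -0.3;0.075 0.29 0.05 -0.3;0.09 0.35 0.06 -0.3;0.103 0.4 0.07 -0.3;0.11 0.427 0.078 -0.3;0.11 0.427 0.078 -0.3;0.11 0.427 0.078 -0.3;0.11 0.427 0.078 -0.3"
  fingers: 0.38
  newtons: 40

```text
t: 24.87
tcp_pos: [0.4722, -0.0794, 0.2007]
ee_rot: [-3.137, -0.164, -0.0]
contact_force: [-0.4, 0.1, -0.0]
gripper_width: 0.0529
gripper_force: 0.0
```

servo_tool:
  targets: "0 0 0.04 0;0 0 0.1 0;0 0 0.15 0;0 0 0.2 0;0 0 0.23 0;0 0 0.25 0;0 0 0.265 0;0 0 0.265 0;0 0 0.265 0;0 0 0.265 0"

```text
t: 25.7
tcp_pos: [0.4729, -0.0798, 0.0429]
ee_rot: [3.137, 0.165, 0.003]
contact_force: [0.0, 0.3, 0.4]
gripper_width: 0.0531
gripper_force: 0.0
```

servo_tool:
  targets: "0 0 0.001 0;0 0 0.002 0;0 0 0.003 0;0 0 0.004 0;0 0 0.005 0;0 0 0.005 0"

```text
t: 26.2
tcp_pos: [0.4721, -0.0798, 0.0384]
ee_rot: [-3.137, -0.164, 0.0]
contact_force: [-0.4, 0.2, -0.4]
gripper_width: 0.053
gripper_force: 0.0
```

servo_tool:
  targets: "0 0 0.002 0;0 0 0.004 0;0 0 0.006 0;0 0 0.008 0;0 0 0.01 0;0 0 0.01 0;0 0 0.01 0"

```text
t: 26.78
tcp_pos: [0.4722, -0.0798, 0.0324]
ee_rot: [-3.137, -0.164, 0.0]
contact_force: [-0.3, 0.1, -0.2]
gripper_width: 0.0529
gripper_force: 0.0
```

servo_tool:
  targets: "0 0 0.002 0;0 0 0.004 0;0 0 0.005 0;0 0 0.005 0;0 0 0.005 0"

```text
t: 27.2
tcp_pos: [0.4722, -0.0798, 0.0295]
ee_rot: [-3.137, -0.164, 0.0]
contact_force: [0.5, 0.0, -0.1]
gripper_width: 0.0527
gripper_force: 0.0
```

servo_tool:
  targets: "0 0 0.002 0;0 0 0.004 0;0 0 0.005 0;0 0 0.005 0;0 0 0.005 0"

```text
t: 27.62
tcp_pos: [0.4722, -0.0798, 0.0265]
ee_rot: [3.137, 0.164, -0.0]
contact_force: [0.3, -0.1, -0.1]
gripper_width: 0.0528
gripper_force: 0.0
```

servo_tool:
  targets: "0 0 0.002 0;0 0 0.004 0;0 0 0.005 0;0 0 0.005 0;0 0 0.005 0"

```text
t: 28.03
tcp_pos: [0.4722, -0.0798, 0.0234]
ee_rot: [-3.137, -0.164, 0.0]
contact_force: [0.3, -0.1, -0.1]
gripper_width: 0.0529
gripper_force: 0.0
```

servo_tool:
  targets: "0 0 0.001 0;0 0 0.003 0;0 0 0.003 0;0 0 0.003 0;0 0 0.003 0"

```text
t: 28.45
tcp_pos: [0.4722, -0.0798, 0.0217]
ee_rot: [-3.137, -0.164, 0.0]
contact_force: [-0.4, 0.2, -0.2]
gripper_width: 0.0528
gripper_force: 0.0
```

servo_tool:
  targets: "0 0 0.001 0;0 0 0.003 0;0 0 0.003 0;0 0 0.003 0;0 0 0.003 0"

```text
t: 28.87
tcp_pos: [0.4722, -0.0798, 0.0199]
ee_rot: [-3.137, -0.164, 0.0]
contact_force: [-0.3, -0.1, 0.3]
gripper_width: 0.0527
gripper_force: 0.0
```

No contact down to TCP z = 0.020, so a grasp at z ≈ 0.0205 is safe on all slates. Moving to blue.

servo_tool:
  targets: "0 0 -0.03 0;0 0 -0.08 0;0 0 -0.13 0;0 0 -0.17 0;0 0 -0.17 0;0 0 -0.17 0;0 0 -0.17 0;0 0 -0.17 0"
  fingers: 0.2
  newtons: 25

```text
t: 29.53
tcp_pos: [0.4717, -0.0797, 0.1207]
ee_rot: [-3.137, -0.164, 0.003]
contact_force: [-0.2, -0.0, -0.3]
gripper_width: 0.0682
gripper_force: 0.0
```

```bash
python3 - <<'E'
from h import *
go(.472,.0155,.11,5.8)
E
```

```text
go [0.472, 0.0155, 0.11, 5.8] -> [ 0.0171 -0.1577  0.0178] 0.004 yaw0 6.0 j6 1.25
```

servo_tool:
  targets: "0.005 -0.04 0 0.004;0.01 -0.09 0 0.004;0.015 -0.13 0 0.004;0.017 -0.158 0 0.004;0.017 -0.158 0 0.004;0.017 -0.158 0 0.004;0.017 -0.158 0 0.004;0.017 -0.158 0 0.004"

```text
t: 30.2
tcp_pos: [0.4723, 0.0149, 0.1214]
ee_rot: [3.138, 0.158, -0.001]
contact_force: [-0.1, -0.1, -1.2]
gripper_width: 0.0683
gripper_force: 0.0
```

```bash
python3 - <<'E'
from h import *
b=env.capture("wrist");find("wrist","slate_blue",.018);cv2.imwrite("pics/w5.png",b)
go(.472,.0155,.0205,5.8)
E
```

```text
wrist slate_blue 0.6 (0.4715, 0.0142, 120, 50, 5.6)
go [0.472, 0.0155, 0.0205, 5.8] -> [-0.0005 -0.001   0.1686] -0.001 yaw0 5.77 j6 1.45
```

View pics/w5.png

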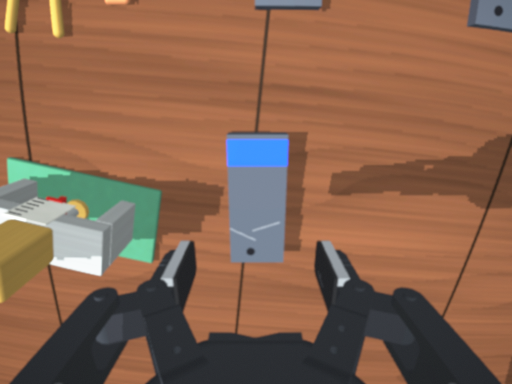

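Blue (228–288, 133–262) is centred between the fingers. Descending and gripping.

servo_tool:
  targets: "0 -0.001 0.04 0;0 -0.001 0.08 0;0 -0.001 0.11 0;0 -0.001 0.13 0;0 -0.001 0.145 0;0 -0.001 0.155 0;0 -0.001 0.163 0;0 -0.001 0.168 0;0 -0.001 0.168 0;0 -0.001 0.168 0;0 -0.001 0.168 0"

```text
t: 31.22
tcp_pos: [0.4727, 0.0162, 0.0217]
ee_rot: [3.137, 0.16, 0.001]
contact_force: [-0.4, 0.2, -0.5]
gripper_width: 0.0682
gripper_force: 0.0
```

servo_tool:
  targets: "0 0 0 0;0 0 0 0;0 0 0 0;0 0 0 0;0 0 0 0;0 0 0 0;0 0 0 0;0 0 0 0"
  fingers: 0.5
  newtons: 25

```text
t: 31.88
tcp_pos: [0.4727, 0.0161, 0.0217]
ee_rot: [3.137, 0.16, 0.001]
contact_force: [-1.1, -0.6, 5.9]
gripper_width: 0.0492
gripper_force: 26.6
```

servo_tool:
  targets: "0 0 -0.01 0;0 0 -0.03 0;0 0 -0.05 0;0 0 -0.08 0;0 0 -0.12 0;0 0 -0.15 0;0 0 -0.15 0;0 0 -0.15 0;0 0 -0.15 0"

```text
t: 32.63
tcp_pos: [0.472, 0.0162, 0.1105]
ee_rot: [-3.137, -0.16, 0.001]
contact_force: [-0.7, -0.4, -2.9]
gripper_width: 0.0495
gripper_force: 27.5
```

```bash
python3 - <<'E'
from h import *
go(.555,-.3555,.11,.6)
E
```

```text
go [0.555, -0.3555, 0.11, 0.6] -> [0.0748 0.6303 0.0007] 0.116 yaw0 5.82 j6 1.45
```

servo_tool:
  targets: "0.005 0.04 0 0.02;0.012 0.1 0 0.05;0.02 0.16 0 0.1;0.027 0.22 0 0.116;0.034 0.28 0 0.116;0.041 0.34 0 0.116;0.048 0.4 0 0.116;0.055 0.46 0 0.116;0.062 0.52 0 0.116;0.069 0.57 0 0.116;0.073 0.61 0 0.116;0.075 0.63 0 0.116"

```text
t: 33.63
tcp_pos: [0.5551, -0.3576, 0.109]
ee_rot: [-3.14, -0.014, 0.003]
contact_force: [0.2, 0.2, -3.2]
gripper_width: 0.0497
gripper_force: 27.6
```

servo_tool:
  targets: "0 0 0 0;0 0 0 0;0 0 0 0;0 0 0 0"

```text
t: 33.97
tcp_pos: [0.5554, -0.3542, 0.1108]
ee_rot: [-3.141, -0.018, 0.001]
contact_force: [-0.0, -0.4, -3.0]
gripper_width: 0.0492
gripper_force: 27.6
```

```bash
python3 - <<'E'
from h import *
env.capture("wrist");find("wrist","cork_board",.01);find("wrist","slate_blue",.1)
env.capture("top");find("top","cork_board",.01)
go(.555,-.3555,.032,.6)
E
```

```text
wrist cork_board 0.89 (0.6122, -0.3571, 184, 101, 0.6)
wrist slate_blue 0.64 (0.5562, -0.3539, 117, 54, 0.5)
top cork_board 0.81 (0.5896, -0.3547, 226, 100, -1.0)
go [0.555, -0.3555, 0.032, 0.6] -> [-0.001   0.001   0.1321] 0.001 yaw0 0.63 j6 0.95
```

servo_tool:
  targets: "-0.001 0.003 0.03 0;-0.001 0.003 0.06 0;-0.001 0.003 0.08 0;-0.001 0.003 0.095 0;-0.001 0.003 0.106 0;-0.001 0.003 0.114 0;-0.001 0.003 0.12 0;-0.001 0.003 0.125 0;-0.001 0.003 0.128 0;-0.001 0.003 0.129 0;-0.001 0.003 0.13 0;-0.001 0.003 0.13 0"

```text
t: 35.22
tcp_pos: [0.555, -0.3572, 0.0333]
ee_rot: [3.141, 0.017, 0.0]
contact_force: [-0.0, 0.2, -1.9]
gripper_width: 0.0496
gripper_force: 27.6
```

servo_tool:
  targets: "0 0 0.001 0;0 0 0.001 0;0 0 0.001 0;0 0 0.001 0"

```text
t: 35.55
tcp_pos: [0.5549, -0.3571, 0.0326]
ee_rot: [3.141, 0.016, 0.0]
contact_force: [-0.7, -0.4, -2.7]
gripper_width: 0.0493
gripper_force: 27.6
```

servo_tool:
  targets: "0 0 0.001 0;0 0 0.001 0;0 0 0.001 0;0 0 0.001 0"

```text
t: 35.88
tcp_pos: [0.5549, -0.3571, 0.0319]
ee_rot: [3.142, 0.017, 0.0]
contact_force: [-0.2, 0.7, -3.3]
gripper_width: 0.0496
gripper_force: 27.6
```

servo_tool:
  targets: "0 0 0.001 0;0 0 0.001 0;0 0 0.001 0;0 0 0.001 0"

```text
t: 36.22
tcp_pos: [0.555, -0.3572, 0.0318]
ee_rot: [3.141, 0.016, 0.0]
contact_force: [-3.7, 2.5, 5.3]
gripper_width: 0.049
gripper_force: 28.6
```

Contact with the board. Releasing and lifting.

servo_tool:
  targets: "0 0 0 0;0 0 0 0;0 0 0 0;0 0 0 0;0 0 0 0"
  fingers: 0.2

```text
t: 36.63
tcp_pos: [0.5549, -0.3572, 0.0312]
ee_rot: [3.142, 0.017, 0.0]
contact_force: [-0.1, -0.7, -0.9]
gripper_width: 0.0681
gripper_force: 0.0
```

servo_tool:
  targets: "0 0 -0.02 0;0 0 -0.06 0;0 0 -0.1 0;0 0 -0.14 0;0 0 -0.15 0;0 0 -0.15 0;0 0 -0.15 0;0 0 -0.15 0"

```text
t: 37.3
tcp_pos: [0.5545, -0.3568, 0.1201]
ee_rot: [-3.141, -0.016, 0.002]
contact_force: [-0.3, -0.5, 0.1]
gripper_width: 0.0682
gripper_force: 0.0
```

```bash
python3 - <<'E'
from h import *
env.capture("wrist");find("wrist","slate_blue",.028)
env.capture("scene");
for n in("slate_white","slate_red"):find("scene",n,.01)
go(.698,-.1625,.12,4.2)
E
```

```text
wrist slate_blue 0.59 (0.5533, -0.3564, 120, 50, 0.9)
scene slate_white 0.93 (0.7021, -0.1645, 126, 50, 4.4)
scene slate_red 0.96 (0.6912, 0.0125, 127, 54, 6.4)
go [0.698, -0.1625, 0.12, 4.2] -> [ 0.2422 -0.3216  0.0009] -0.08 yaw0 0.6 j6 0.95
```

Blue is placed. Next, white.

servo_tool:
  targets: "0.035 -0.045 0 -0.08;0.075 -0.1 0 -0.08;0.115 -0.15 0 -0.08;0.15 -0.2 0 -0.08;0.19 -0.25 0 -0.08;0.22 -0.295 0 -0.08;0.242 -0.322 0 -0.08;0.242 -0.322 0 -0.08;0.242 -0.322 0 -0.08;0.242 -0.322 0 -0.08;0.242 -0.322 0 -0.08"

```text
t: 38.47
tcp_pos: [0.6975, -0.1633, 0.1211]
ee_rot: [3.139, 0.114, -0.001]
contact_force: [-0.4, -0.3, -0.8]
gripper_width: 0.0684
gripper_force: 0.0
```

```bash
python3 - <<'E'
from h import *
env.capture("wrist");find("wrist","slate_white",.01)
go(.698,-.1625,.0208,4.2)
E
```

```text
wrist slate_white 0.61 (0.699, -0.1638, 119, 50, 3.8)
go [0.698, -0.1625, 0.0208, 4.2] -> [ 0.0008 -0.0014  0.1676] -0.001 yaw0 4.13 j6 1.23
```

servo_tool:
  targets: "0.001 0 0.04 0;0.001 0 0.08 0;0.001 0 0.11 0;0.001 0 0.13 0;0.001 0 0.145 0;0.001 0 0.155 0;0.001 0 0.163 0;0.001 0 0.168 0;0.001 0 0.168 0;0.001 0 0.168 0;0.001 0 0.168 0"

```text
t: 39.48
tcp_pos: [0.699, -0.1625, 0.0213]
ee_rot: [3.139, 0.115, 0.001]
contact_force: [0.8, -0.5, -0.8]
gripper_width: 0.0683
gripper_force: 0.0
```

servo_tool:
  targets: "0 0 0 0;0 0 0 0;0 0 0 0;0 0 0 0;0 0 0 0;0 0 0 0;0 0 0 0;0 0 0 0"
  fingers: 0.5
  newtons: 25

```text
t: 40.15
tcp_pos: [0.699, -0.1624, 0.0212]
ee_rot: [3.139, 0.115, 0.001]
contact_force: [-1.7, -0.2, 5.4]
gripper_width: 0.0495
gripper_force: 26.5
```

servo_tool:
  targets: "0 0 -0.01 0;0 0 -0.03 0;0 0 -0.05 0;0 0 -0.09 0;0 0 -0.14 0;0 0 -0.19 0;0 0 -0.22 0;0 0 -0.22 0;0 0 -0.22 0;0 0 -0.22 0"

```text
t: 40.98
tcp_pos: [0.6983, -0.1623, 0.1518]
ee_rot: [-3.139, -0.115, 0.001]
contact_force: [0.4, 0.1, -3.6]
gripper_width: 0.0494
gripper_force: 26.8
```

```bash
python3 - <<'E'
from h import *
go(.579,.0,.16,.4)
E
```

```text
go [0.579, 0.0, 0.16, 0.4] -> [-0.1785 -0.2843 -0.0135] 0.084 yaw0 4.2 j6 1.23
```

servo_tool:
  targets: "-0.025 -0.04 0 0.08;-0.06 -0.09 0 0.08;-0.09 -0.14 -0.01 0.08;-0.12 -0.19 -0.01 0.08;-0.15 -0.24 -0.01 0.08;-0.172 -0.28 -0.01 0.08;-0.178 -0.33 -0.01 0.08;-0.178 -0.385 -0.01 0.08;-0.178 -0.44 -0.01 0.08;-0.178 -0.49 -0.01 0.08;-0.178 -0.54 -0.01 0.08;-0.178 -0.57 -0.01 0.08"

```text
t: 41.98
tcp_pos: [0.566, 0.1733, 0.1569]
ee_rot: [3.141, 0.018, -0.004]
contact_force: [-0.6, 0.8, -2.1]
gripper_width: 0.0489
gripper_force: 26.9
```

servo_tool:
  targets: "0 0 0 0;0 0 0 0;0 0 0 0;0 0 0 0"

```text
t: 42.32
tcp_pos: [0.567, 0.1701, 0.1579]
ee_rot: [3.141, 0.015, -0.001]
contact_force: [1.0, -0.3, -1.7]
gripper_width: 0.0492
gripper_force: 26.9
```

```bash
python3 - <<'E'
from h import *
go(.581,.3615,.11,.4)
E
```

```text
go [0.581, 0.3615, 0.11, 0.4] -> [ 0.0265 -0.3188  0.0796] 0.003 yaw0 0.56 j6 1.81
```

servo_tool:
  targets: "0.004 -0.045 0.01 0;0.01 -0.1 0.02 0;0.016 -0.16 0.04 0;0.021 -0.22 0.06 0;0.025 -0.27 0.07 0;0.026 -0.305 0.08 0;0.026 -0.319 0.08 0;0.026 -0.319 0.08 0;0.026 -0.319 0.08 0;0.026 -0.319 0.08 0;0.026 -0.319 0.08 0"

```text
t: 43.23
tcp_pos: [0.5811, 0.3611, 0.1111]
ee_rot: [-3.141, -0.014, -0.001]
contact_force: [0.2, -0.9, -1.7]
gripper_width: 0.0493
gripper_force: 27.0
```

```bash
python3 - <<'E'
from h import *
b=env.capture("wrist");find("wrist","blue_board",.01);find("wrist","slate_white",.09);cv2.imwrite("pics/w6.png",b)
go(.581,.3615,.0325,.3)
E
```

```text
wrist blue_board 0.96 (0.6054, 0.3633, 115, 99, 0.5)
wrist slate_white 0.87 (0.5768, 0.3619, 126, 54, 0.5)
go [0.581, 0.3615, 0.0325, 0.3] -> [0.     0.0003 0.1307] 0.006 yaw0 0.55 j6 2.08
```

View pics/w6.png

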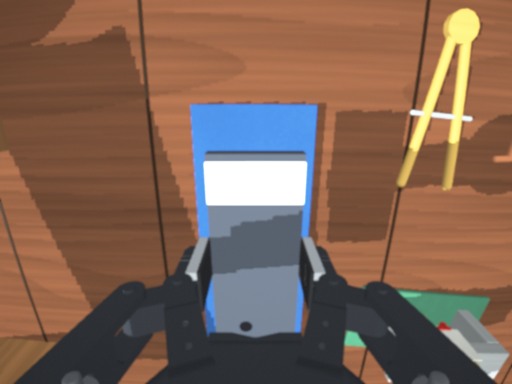

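White is held straight over the blue board (191–318 wide), whose far end is at x ≈ 0.663. Lowering.

servo_tool:
  targets: "0 0 0.03 0;0 0 0.06 0;0 0 0.08 0;0 0 0.095 0;0 0 0.106 0;0 0 0.114 0;0 0 0.12 0;0 0 0.125 0;0 0 0.128 0;0 0 0.13 0;0 0 0.131 0;0 0 0.131 0"

```text
t: 44.38
tcp_pos: [0.5808, 0.3625, 0.0321]
ee_rot: [-3.141, -0.016, -0.0]
contact_force: [-1.0, 0.5, -2.7]
gripper_width: 0.0492
gripper_force: 27.0
```

servo_tool:
  targets: "0 0 0.001 0;0 0 0.001 0;0 0 0.001 0;0 0 0.001 0"

```text
t: 44.72
tcp_pos: [0.5807, 0.3625, 0.0314]
ee_rot: [-3.141, -0.017, -0.0]
contact_force: [-0.2, 0.7, -2.0]
gripper_width: 0.0492
gripper_force: 27.0
```

servo_tool:
  targets: "0 0 0.001 0;0 0 0.001 0;0 0 0.001 0;0 0 0.001 0"

```text
t: 45.05
tcp_pos: [0.5808, 0.3625, 0.0312]
ee_rot: [-3.141, -0.017, -0.0]
contact_force: [-3.1, -1.9, 5.4]
gripper_width: 0.0491
gripper_force: 27.8
```

servo_tool:
  targets: "0 0 0 0;0 0 0 0;0 0 0 0;0 0 0 0;0 0 0 0"
  fingers: 0.2

```text
t: 45.47
tcp_pos: [0.5807, 0.3624, 0.0306]
ee_rot: [3.142, 0.017, -0.0]
contact_force: [0.1, 0.1, -0.9]
gripper_width: 0.0686
gripper_force: 0.0
```

servo_tool:
  targets: "0 0 -0.02 0;0 0 -0.06 0;0 0 -0.1 0;0 0 -0.14 0;0 0 -0.15 0;0 0 -0.15 0;0 0 -0.15 0;0 0 -0.15 0"

```text
t: 46.13
tcp_pos: [0.5803, 0.3622, 0.1195]
ee_rot: [3.141, 0.016, -0.002]
contact_force: [0.2, 0.3, 0.4]
gripper_width: 0.0681
gripper_force: 0.0
```

```bash
python3 - <<'E'
from h import *
env.capture("wrist");find("wrist","slate_white",.02);find("wrist","blue_board",.01)
env.capture("top");find("top","slate_red",.01)
env.capture("scene");find("scene","slate_red",.01)
go(.6875,.0145,.12,6.2)
E
```

```text
wrist slate_white 0.68 (0.5806, 0.3634, 120, 50, 0.4)
wrist blue_board 0.92 (0.5403, 0.3627, 245, 100, 0.5)
wrist blue_board 0.37 (0.6656, 0.2111, 142, 53, -3.2)
top slate_red 0.85 (0.6831, 0.0132, 125, 52, 6.1)
scene slate_red 0.89 (0.6912, 0.0133, 127, 55, 6.1)
scene slate_red 0.32 (0.6719, 0.1993, 141, 48, -8.8)
go [0.6875, 0.0145, 0.12, 6.2] -> [1.721e-01 5.816e-01 5.000e-04] -0.124 yaw0 0.6 j6 2.08
```

servo_tool:
  targets: "0.012 0.04 0 -0.03;0.03 0.1 0 -0.08;0.047 0.16 0 -0.124;0.064 0.22 0 -0.124;0.082 0.28 0 -0.124;0.1 0.34 0 -0.124;0.118 0.4 0 -0.124;0.135 0.455 0 -0.124;0.15 0.51 0 -0.124;0.163 0.55 0 -0.124;0.172 0.582 0 -0.124;0.172 0.582 0 -0.124"

```text
t: 47.48
tcp_pos: [0.6882, 0.0109, 0.1204]
ee_rot: [3.137, 0.165, -0.0]
contact_force: [-0.2, -0.2, 1.1]
gripper_width: 0.068
gripper_force: 0.0
```

servo_tool:
  targets: "0 0 0 0;0 0 0 0;0 0 0 0;0 0 0 0"

```text
t: 47.82
tcp_pos: [0.6874, 0.0153, 0.1208]
ee_rot: [-3.137, -0.171, -0.0]
contact_force: [0.1, -0.7, -0.1]
gripper_width: 0.0681
gripper_force: 0.0
```

```bash
python3 - <<'E'
from h import *
env.capture("wrist");find("wrist","slate_red",.01)
go(.6875,.0145,.0208,6.2)
E
```

```text
wrist slate_red 0.57 (0.6873, 0.0131, 119, 50, 6.0)
go [0.6875, 0.0145, 0.0208, 6.2] -> [-0.      0.0011  0.1666] 0.001 yaw0 6.24 j6 1.45
```

servo_tool:
  targets: "0 0.001 0.04 0;0 0.001 0.08 0;0 0.001 0.11 0;0 0.001 0.13 0;0 0.001 0.145 0;0 0.001 0.155 0;0 0.001 0.163 0;0 0.001 0.167 0;0 0.001 0.167 0;0 0.001 0.167 0;0 0.001 0.167 0"

```text
t: 48.83
tcp_pos: [0.688, 0.0137, 0.0213]
ee_rot: [3.137, 0.169, 0.002]
contact_force: [-0.1, 0.3, -0.2]
gripper_width: 0.068
gripper_force: 0.0
```

servo_tool:
  targets: "0 0 0 0;0 0 0 0;0 0 0 0;0 0 0 0;0 0 0 0;0 0 0 0;0 0 0 0;0 0 0 0"
  fingers: 0.5
  newtons: 25

```text
t: 49.5
tcp_pos: [0.6879, 0.0137, 0.0212]
ee_rot: [3.137, 0.169, 0.001]
contact_force: [-1.7, -1.0, 6.7]
gripper_width: 0.0495
gripper_force: 26.4
```

servo_tool:
  targets: "0 0 -0.01 0;0 0 -0.03 0;0 0 -0.05 0;0 0 -0.09 0;0 0 -0.14 0;0 0 -0.2 0;0 0 -0.26 0;0 0 -0.28 0;0 0 -0.28 0;0 0 -0.28 0;0 0 -0.28 0"

```text
t: 50.42
tcp_pos: [0.687, 0.0137, 0.1868]
ee_rot: [-3.137, -0.169, 0.003]
contact_force: [0.2, -0.6, -2.2]
gripper_width: 0.0492
gripper_force: 26.8
```

```bash
python3 - <<'E'
from h import *
go(.447,.363,.19,.4)
E
```

```text
go [0.447, 0.363, 0.19, 0.4] -> [-0.335  -0.6218 -0.0044] 0.128 yaw0 6.18 j6 1.45
```

servo_tool:
  targets: "-0.02 -0.04 0 0.05;-0.05 -0.09 0 0.128;-0.08 -0.145 0 0.128;-0.11 -0.2 0 0.128;-0.14 -0.255 0 0.128;-0.17 -0.31 0 0.128;-0.2 -0.365 0 0.128;-0.23 -0.42 0 0.128;-0.26 -0.48 0 0.128;-0.285 -0.53 0 0.128;-0.31 -0.575 0 0.128;-0.325 -0.605 0 0.128"

```text
t: 51.42
tcp_pos: [0.4523, 0.3553, 0.1865]
ee_rot: [3.14, 0.014, -0.004]
contact_force: [-0.0, -0.3, -2.4]
gripper_width: 0.0491
gripper_force: 26.8
```

servo_tool:
  targets: "0 0 0 0;0 0 0 0;0 0 0 0;0 0 0 0"

```text
t: 51.75
tcp_pos: [0.455, 0.3528, 0.1877]
ee_rot: [3.141, 0.01, -0.001]
contact_force: [-0.2, 0.2, -1.8]
gripper_width: 0.0491
gripper_force: 26.9
```

```bash
python3 - <<'E'
from h import *
env.capture("wrist");find("wrist","slate_white",.02);find("wrist","slate_red",.175)
go(.447,.3625,.0325,.4)
E
```

```text
wrist slate_white 0.76 (0.5747, 0.3635, 109, 51, 0.6)
wrist slate_red 0.78 (0.4558, 0.3533, 119, 51, 0.2)
go [0.447, 0.3625, 0.0325, 0.4] -> [-0.0134 -0.016   0.2597] -0.001 yaw0 0.35 j6 2.18
```

servo_tool:
  targets: "-0.013 -0.016 0.03 0;-0.013 -0.016 0.08 0;-0.013 -0.016 0.13 0;-0.013 -0.016 0.17 0;-0.013 -0.016 0.2 0;-0.013 -0.016 0.22 0;-0.013 -0.016 0.235 0;-0.013 -0.016 0.245 0;-0.013 -0.016 0.252 0;-0.013 -0.016 0.256 0;-0.013 -0.016 0.258 0;-0.013 -0.016 0.258 0"

```text
t: 52.9
tcp_pos: [0.447, 0.3633, 0.0342]
ee_rot: [-3.141, -0.012, -0.001]
contact_force: [0.2, 0.3, -1.5]
gripper_width: 0.0491
gripper_force: 26.9
```

servo_tool:
  targets: "0 0 0.001 0;0 0 0.001 0;0 0 0.001 0;0 0 0.001 0"

```text
t: 53.23
tcp_pos: [0.4469, 0.3632, 0.0333]
ee_rot: [-3.141, -0.012, -0.0]
contact_force: [0.2, 0.3, -0.6]
gripper_width: 0.0494
gripper_force: 26.9
```

servo_tool:
  targets: "0 0 0.001 0;0 0 0.001 0;0 0 0.001 0;0 0 0.001 0"

```text
t: 53.57
tcp_pos: [0.4468, 0.3632, 0.0325]
ee_rot: [-3.142, -0.012, 0.0]
contact_force: [-0.5, 0.0, -2.3]
gripper_width: 0.0489
gripper_force: 26.9
```

servo_tool:
  targets: "0 0 0.001 0;0 0 0.001 0;0 0 0.002 0;0 0 0.002 0;0 0 0.002 0"

```text
t: 53.98
tcp_pos: [0.4468, 0.3632, 0.0313]
ee_rot: [3.142, 0.012, -0.0]
contact_force: [-0.1, -0.9, -1.2]
gripper_width: 0.0491
gripper_force: 26.9
```

servo_tool:
  targets: "0 0 0.001 0;0 0 0.001 0;0 0 0.001 0;0 0 0.001 0"

```text
t: 54.32
tcp_pos: [0.4468, 0.3632, 0.0311]
ee_rot: [3.142, 0.012, 0.0]
contact_force: [-3.1, -3.1, 5.5]
gripper_width: 0.0492
gripper_force: 27.6
```

servo_tool:
  targets: "0 0 0 0;0 0 0 0;0 0 0 0;0 0 0 0;0 0 0 0"
  fingers: 0.2

```text
t: 54.73
tcp_pos: [0.4468, 0.3632, 0.0307]
ee_rot: [-3.142, -0.012, -0.0]
contact_force: [-0.2, 0.1, -0.2]
gripper_width: 0.0681
gripper_force: 0.0
```

servo_tool:
  targets: "0 0 -0.02 0;0 0 -0.06 0;0 0 -0.12 0;0 0 -0.18 0;0 0 -0.24 0;0 0 -0.3 0;0 0 -0.36 0;0 0 -0.4 0;0 0 -0.4 0;0 0 -0.4 0;0 0 -0.4 0;0 0 -0.4 0"

```text
t: 55.73
tcp_pos: [0.4465, 0.3629, 0.2696]
ee_rot: [3.141, 0.012, -0.002]
contact_force: [-0.1, 0.1, -0.0]
gripper_width: 0.068
gripper_force: 0.0
```

```bash
python3 - <<'E'
from h import *
b=env.capture("wrist");find("wrist","slate_white",.02);find("wrist","slate_red",.02);find("wrist","blue_board",.01)
a=env.capture("top");find("top","slate_blue",.028);find("top","cork_board",.01);find("top","gauge_rest",.006);find("top","gauge",.066)
cv2.imwrite("pics/end.png",np.hstack([a[:,:400],b[:,56:456]]))
find("top","divider",.0);find("top","slate_yellow",.018)
E
```

```text
wrist slate_white 0.71 (0.5802, 0.363, 120, 50, 1.0)
wrist slate_red 0.74 (0.4467, 0.3642, 120, 51, 0.4)
wrist blue_board 0.96 (0.5073, 0.3631, 284, 100, 0.3)
top slate_blue 0.79 (0.5203, -0.3758, 118, 56, 0.7)
top cork_board 0.63 (0.5532, -0.3574, 298, 103, 0.7)
top gauge_rest 0.59 (0.4365, 0.1783, 153, 82, 83.2)
top gauge_rest 0.39 (0.6633, 0.2027, 140, 46, -5.8)
top gauge 0.94 (0.4412, 0.178, 118, 44, 82.8)
top divider 0.64 (0.6653, 0.2056, 134, 48, -1.1)
```

View pics/end.png

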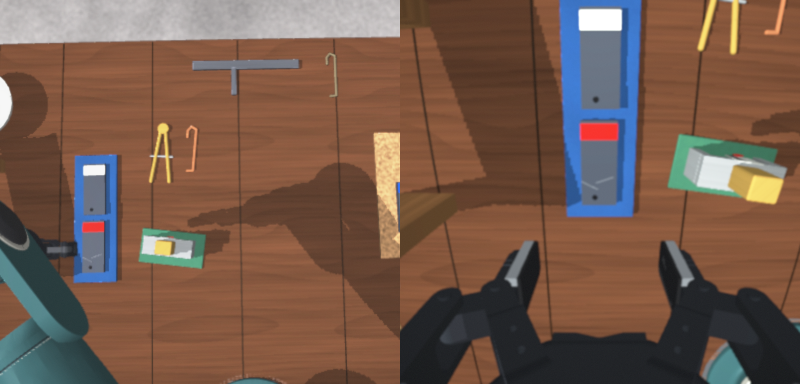

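The final view shows red and white end to end on the blue board and the gauge on its rest. However, blue on the cork was knocked to about (0.520, -0.376), nearly 19 mm off the board's centreline. I'll fix that.

servo_tool:
  targets: "0 0.04 0 0;0 0.1 0 0;0 0.16 0 0;0 0.23 0 0;0 0.3 0 0;0 0.37 0 0;0 0.44 0 0;0 0.5 0 0;0.01 0.57 0 0;0.01 0.62 0 0;0.02 0.65 0 0;0.02 0.66 0 0"

```text
t: 57.28
tcp_pos: [0.462, -0.0352, 0.2707]
ee_rot: [3.141, 0.007, 0.0]
contact_force: [-0.1, 0.1, -0.2]
gripper_width: 0.0682
gripper_force: 0.0
```

servo_tool:
  targets: "0.01 0.05 0 0;0.02 0.11 0 0;0.03 0.17 0 0;0.05 0.23 0 0;0.06 0.29 0 0;0.07 0.34 0 0;0.08 0.38 0 0;0.1 0.4 0 0;0.1 0.4 0 0;0.1 0.4 0 0;0.1 0.4 0 0;0.1 0.4 0 0"

```text
t: 58.28
tcp_pos: [0.5234, -0.2713, 0.2709]
ee_rot: [3.142, 0.013, 0.0]
contact_force: [0.7, 0.8, 0.3]
gripper_width: 0.0684
gripper_force: 0.0
```

```bash
python3 - <<'E'
from h import *
print(env.sense()["tcp_pos"])
b=env.capture("wrist");find("wrist","slate_blue",.028);find("wrist","cork_board",.01);cv2.imwrite("pics/w8.png",b)
go(.5235,-.375,.13,.6)
E
```

```text
[ 0.52340639 -0.27129675  0.27091898]
wrist slate_blue 0.79 (0.5236, -0.3752, 119, 55, 1.1)
wrist cork_board 0.66 (0.5545, -0.3564, 300, 105, 0.7)
go [0.5235, -0.375, 0.13, 0.6] -> [-0.0013  0.1723  0.2352] -0.003 yaw0 0.46 j6 1.04
```

View pics/w8.png

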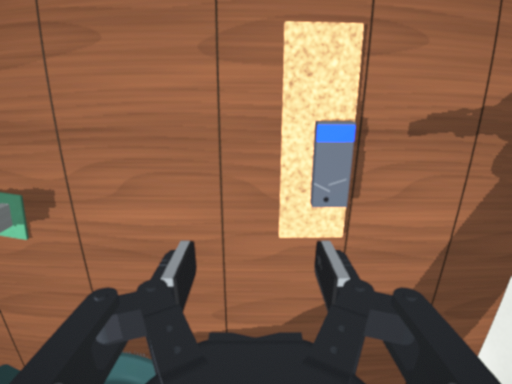

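Blue (312–356, 122–207) lies flat near the board's outer edge.

servo_tool:
  targets: "0 0.04 0.04 0;0 0.09 0.09 0;0 0.13 0.14 0;0 0.16 0.19 0;0 0.173 0.22 0;0 0.173 0.235 0;0 0.173 0.235 0;0 0.173 0.235 0;0 0.173 0.235 0;0 0.173 0.235 0"

```text
t: 59.27
tcp_pos: [0.5249, -0.3758, 0.1317]
ee_rot: [3.14, 0.013, 0.003]
contact_force: [-0.7, 0.4, -0.2]
gripper_width: 0.0686
gripper_force: 0.0
```

```bash
python3 - <<'E'
from h import *
env.capture("wrist");find("wrist","slate_blue",.028);find("wrist","cork_board",.01)
go(.5236,-.3755,.0308,.6)
E
```

```text
wrist slate_blue 0.7 (0.5241, -0.3766, 120, 50, 0.7)
wrist cork_board 0.96 (0.5457, -0.3573, 278, 101, 0.3)
go [0.5236, -0.3755, 0.0308, 0.6] -> [-0.0018 -0.0008  0.1667] -0.003 yaw0 0.45 j6 0.9
```

servo_tool:
  targets: "0 0.001 0.04 0;0 0.001 0.08 0;0 0.001 0.11 0;0 0.001 0.13 0;0 0.001 0.145 0;0 0.001 0.155 0;0 0.001 0.163 0;0 0.001 0.166 0;0 0.001 0.166 0;0 0.001 0.166 0;0 0.001 0.166 0"

```text
t: 60.33
tcp_pos: [0.5245, -0.3769, 0.0308]
ee_rot: [3.141, 0.012, 0.001]
contact_force: [-0.1, -0.3, -1.1]
gripper_width: 0.0681
gripper_force: 0.0
```

servo_tool:
  targets: "0 0 0 0;0 0 0 0;0 0 0 0;0 0 0 0;0 0 0 0;0 0 0 0;0 0 0 0;0 0 0 0"
  fingers: 0.5
  newtons: 25

```text
t: 61.0
tcp_pos: [0.5244, -0.3768, 0.0307]
ee_rot: [3.141, 0.012, 0.001]
contact_force: [-0.1, 1.0, 5.6]
gripper_width: 0.0495
gripper_force: 26.9
```

servo_tool:
  targets: "0 0 -0.005 0;0 0 -0.015 0;0 0 -0.03 0;0 0 -0.03 0;0 0 -0.03 0;0 0 -0.03 0"

```text
t: 61.5
tcp_pos: [0.5242, -0.3766, 0.0481]
ee_rot: [3.142, 0.012, 0.0]
contact_force: [-0.5, 0.6, -2.8]
gripper_width: 0.0495
gripper_force: 26.9
```

```bash
python3 - <<'E'
from h import *
go(.55,-.3565,.048,.6);go(.55,-.3565,.033,.6)
E
```

```text
go [0.55, -0.3565, 0.048, 0.6] -> [ 0.0433 -0.0333  0.0002] -0.004 yaw0 0.42 j6 0.9
go [0.55, -0.3565, 0.033, 0.6] -> [ 0.0433 -0.0333  0.0252] -0.004 yaw0 0.42 j6 0.9
```

Contact is expected at z ≈ 0.0307.

servo_tool:
  targets: "0.02 -0.015 0 0;0.043 -0.033 0 0;0.043 -0.033 0 0;0.043 -0.033 0.01 0;0.043 -0.033 0.016 0;0.043 -0.033 0.021 0;0.043 -0.033 0.025 0;0.043 -0.033 0.027 0;0.043 -0.033 0.028 0;0.043 -0.033 0.028 0;0.043 -0.033 0.028 0"

```text
t: 62.42
tcp_pos: [0.5499, -0.3569, 0.0314]
ee_rot: [3.141, 0.011, 0.0]
contact_force: [-0.4, -1.0, -3.2]
gripper_width: 0.0494
gripper_force: 26.9
```

servo_tool:
  targets: "0 0 0.001 0;0 0 0.001 0;0 0 0.001 0;0 0 0.001 0"

```text
t: 62.75
tcp_pos: [0.5499, -0.3567, 0.0308]
ee_rot: [3.141, 0.012, 0.0]
contact_force: [-0.8, -0.3, -3.0]
gripper_width: 0.0491
gripper_force: 26.9
```

servo_tool:
  targets: "0 0 0.001 0;0 0 0.001 0;0 0 0.001 0;0 0 0.001 0"

```text
t: 63.08
tcp_pos: [0.55, -0.3567, 0.0307]
ee_rot: [3.141, 0.012, 0.0]
contact_force: [-4.1, 3.0, 5.1]
gripper_width: 0.0494
gripper_force: 27.9
```

servo_tool:
  targets: "0 0 0 0;0 0 0 0;0 0 0 0;0 0 0 0;0 0 0 0"
  fingers: 0.2

```text
t: 63.5
tcp_pos: [0.5499, -0.3567, 0.0301]
ee_rot: [3.142, 0.011, 0.0]
contact_force: [-1.2, 0.3, 0.7]
gripper_width: 0.0685
gripper_force: 0.0
```

servo_tool:
  targets: "0 0 -0.02 0;0 0 -0.06 0;0 0 -0.12 0;0 0 -0.18 0;0 0 -0.24 0;0 0 -0.3 0;0 0 -0.36 0;0 0 -0.4 0;0 0 -0.4 0;0 0 -0.4 0;0 0 -0.4 0;0 0 -0.4 0"

```text
t: 64.5
tcp_pos: [0.5496, -0.3565, 0.2688]
ee_rot: [-3.14, -0.012, 0.002]
contact_force: [0.1, -0.2, -0.6]
gripper_width: 0.0683
gripper_force: 0.0
```

```bash
python3 - <<'E'
from h import *
env.capture("wrist");find("wrist","slate_blue",.028);find("wrist","cork_board",.01)
a=env.capture("scene")
for n,z in(("slate_red",.02),("slate_white",.02),("slate_blue",.028),("blue_board",.01),("cork_board",.01),("gauge",.06),("gauge_rest",.006)):find("scene",n,z)
cv2.imwrite("pics/end2.png",a)
E
```

```text
wrist slate_blue 0.71 (0.5501, -0.3561, 120, 51, 0.3)
wrist cork_board 0.59 (0.5547, -0.3575, 297, 100, 0.3)
scene slate_white 0.85 (0.583, 0.3599, 130, 58, 0.7)
scene slate_blue 0.77 (0.5573, -0.3528, 134, 54, 0.4)
scene blue_board 0.63 (0.5165, 0.3595, 309, 108, 0.4)
scene cork_board 0.73 (0.5557, -0.3568, 311, 103, 0.6)
scene gauge 0.6 (0.4399, 0.1839, 175, 113, -13.5)
scene gauge_rest 0.95 (0.4449, 0.182, 146, 80, 82.6)
```

View pics/end2.png

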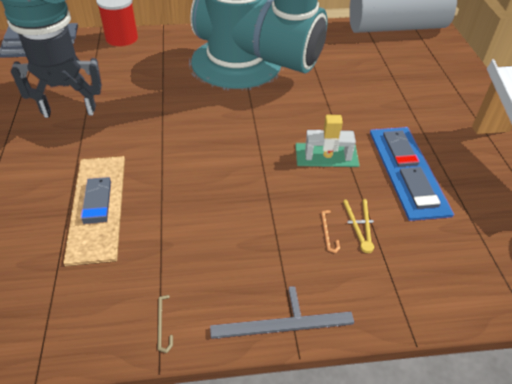

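The scene view shows everything in place: blue on the cork (97,200), red and white on the blue board (402,147 and 420,188), and the gauge on its rest (328,140). The hook and divider are where they were. Handing in.

```bash
python3 -c "
from bench import env
print(env.close_job())"
```

```text
the job is handed in; nothing more can be done
None
```

I handed the job in with red and white (10 mm) on the blue board, blue (18 mm) on the cork board and the gauge back on its rest; no yellow slate was found on the bench, and the hand-in returned no verdict.

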